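# Centre-punch the last rivet hole of a cage-door hinge

### The job

Take the brass automatic centre punch out of the tool stand, set its point down through the one open hole of the hinge onto the strip below, and press it upright, straight down, until you feel its hidden spring snap; stop there instead of ramming the punch onto its stop, and do not let it snap anywhere else. Then stand the punch back in the bore it came from and let go. Leave all the other things where they are.

Things in the scene. Friction and masses are not known exactly. Their poses are not given: they have to be found in the camera images.
- punch_grip (a point): The automatic centre punch, 125 g, upright: brass round barrel 14 mm thick, copper-ringed; steel collar 16 mm thick below, black ribbed cap 16 mm thick on top. Point on its axis mid-barrel, 45 mm above the collar's underside, 50 mm below the cap's top; grip the barrel from 37 mm below to 31 mm above it. z points up the tool. It starts in one of the stand's bores, collar resting on the stand's top.
- punch_nose (a point): Lower end of the punch's steel nose (9 mm thick, tapering to 8 mm, 20 mm long below the collar), on the axis, 65 mm below punch_grip. The 6 mm thick dark steel point sticks out of here and ends in a blunt 2 mm long cone. Points are exchangeable and get reground: this one sticks out by some length from 14 to 26 mm.
- punch_trip (a joint): The trip of the punch's hidden spring, rad: 0 = cocked, about 0.55 = snapped (beyond 0.3 counts). Pressing on the point, the force starts at 2.5 N and rises 4 N per mm; at some 13 N, 2.6 mm down, the spring snaps: the point gives way by up to 2.6 mm and the force drops by 3 N or more. Pressed on, it meets a hard stop 5.3 mm down and the force shoots up. Lifted, it springs out and cocks itself again.
- open_hole (a point): Centre of the mouth of the hinge's one open hole (8 mm wide, edge bevelled 1 mm, 4 mm deep down to the strip), in the top face of the hinge leaf, 29 mm above the table. The hinge's other five holes, 26 mm apart along y, are closed by domed aluminium rivet heads (13 mm wide, 3.5 mm high). x and y are those of the board.
- board: Hardwood board 130 x 220 x 20 mm, fixed; origin at the centre of its underside. Fixed on it: two strips along its y; the 4 mm steel butt hinge joining them (two leaves 34 x 84 mm, between them a 10 mm knuckle along y, its top 34 mm above the table); at y = -80 and +80 mm a clamping strap with bolt and wing nut, top 53 mm above the table. The open hole lies at x = 23, y = 26 mm.
- strips: The two aluminium strips, each 35 x 190 x 5 mm, tops 25 mm above the table; the floor of the open hole is the strip that is to be marked. Origin at the centre of the board's top face.
- stand: The tool stand: a pale wooden block 56 x 156 x 50 mm high, fixed, origin at the centre of its underside. Three 11 mm bores go straight through at y = -50, 0 and +50 mm (its y axis runs along the row), holding the punch, the scriber and the nail set in any order.
- scriber: Bystander: the scriber, blue plastic handle 19 mm thick, upright in the stand, 88 mm high above it. Origin at the stand's top face.
- nail_set: Bystander: the nail set, dark steel with a red band and a flat 18 mm head, upright in the stand, 72 mm high above it. Origin at the stand's top face.
- jar: Bystander: amber jar with a red lid, 76 mm wide, 110 mm high. Origin under it.
- plate: Bystander: orange plate, 200 mm wide, with seven little red-capped bottles (57 mm high). Origin under it.
- rivet_tin: Bystander: open aluminium tin of rivets, 64 mm wide, 40 mm high. Origin under it.
There are look-alikes about, which are no part of the job. What is shaped like the part that bears punch_grip but green, pink or turquoise is not meant.

How it is judged:
By the outcome, as a careful person would: the job done as asked, in the order asked, and still so for the second after the job is handed in, with the robot touching nothing.
It also fails if it takes over 69 s, if anything falls off the work surface, if the arm or the gripper's body presses on something with over 40 N, if the wrist force passes 120 N, or if a joint passes its speed limit or range.

### The arm

A 6-joint arm with a two-finger parallel gripper is mounted at the origin on the work surface. World frame = base frame: x ahead of the robot, y to its left, z up, the work surface at z = 0. Lengths are in mm, angles in rad, forces in N, time in s.
With the tool pointing down it reaches from about 400 to 925 mm from the base axis. Payload 12.5 kg.
Tool frame: the origin (TCP) lies on the mounting face of the last link; the fingertips stand 190 mm ahead of it and the grasp point (between the pads) lies 171 mm ahead of it; x points along the fingers, y is the direction in which the jaws open and shut, and the axes are right-handed (so a half turn about x gives the same grasp; the last joint's range is limited). The gripper opens to 95 mm and grips with 3 to 60 N. Pads are 20 mm wide; open, the fingers measure 119 mm over their backs; the gripper's body (75 mm by 180 mm) begins 59 mm behind the grasp point.
Start: joints at [1.216, 0.491, 1.559, -0, 1.092, -0.106], TCP at [153.876, 605.761, 404.761] pointing down, gripper open.
Joint ranges: [-3.1, 3.1], [-0.84, 2.19], [0.05, 2.79], [-1.13, 4.28], [0.06, 2.93], [-2.69, 2.69]. Speed limits (rad/s): [2.22, 2.22, 2.79, 3.14, 3.14, 3.14].

### API

Orientations are given as [roll, pitch, yaw] about the fixed x, y, z axes, in that order (R = Rz(yaw) Ry(pitch) Rx(roll)).
In Python, from cell import env, eyes gives the robot as it stands. The module is installed in compiled form; this text tells all that it offers.
- The arm moves only by the tool jog_arm, never from a script. Its argument "deltas" is one flat list of numbers, 7 for each row, row after row: the shift along the tool's x, y, z in mm, then the turn, a rotation vector about the tool's x, y, z in rad, then the opening, from 0 (shut) to 1 (fully open). A call has 1 to 10 rows; each row shifts and turns the pose as measured when the row begins, along the tool's axes as they then stand; what a row does not reach is not made up. A row lasts 1/8 s, in which the tool goes at most 62.5 mm and 10.7 degrees, less where a joint would pass 70% of its speed; a pose out of reach is approached as far as the arm can. A call is refused whole if a number of a shift passes 62.5 or a number of a turn 0.188, either way. A call with a gripper value outside its range is refused whole. The fingers move at their own pace and stop on an object; the grip force is fixed at half the most. Time passes only in rows, so rows that do not move let the fingers close. It gives the time, the measured TCP pose, the force and the opening at its end, in the units of the state.
- env.state(): the state, without advancing time (a new reading comes with each control period).
- eyes.read_camera(name): name is "scene" or "side" or "wrist"; returns a dict with "image" (384x512x3 uint8, red, green, blue), "fovy" (degrees; the focal length in pixels is half the picture's height over the tangent of half this angle, whatever the lens; pixels are square), "cx", "cy" (the principal point, pixels), "dist" ([k1, k2, p1, p2, k3] as OpenCV has them; the pictures are not rectified), "world_from_camera" (4x4, takes a point from camera to world coordinates). Camera axes: x right, y up, looking along -z (the intrinsics and any distortion apply to the point x, -y, -z); pixel columns grow to the right and rows downward; lengths in mm; the calibration is good to about 2 mm. A picture is of the moment at which its call begins. There is no depth.
- env.job_done(): hands the job in, once; it reports no verdict.
The state is a dict: "t": time; "joints": joint angles; "qvel": joint speeds; "tau": joint torques, N m; "eef_pos": TCP position; "tcp_rot": TCP orientation; "ft_force": force on the tool from outside, world axes, zero at the start; "moment": the same for the moment, N m; "opening": opening from 0.0 (shut) to 1.0 (fully open).
Only numpy, scipy, OpenCV 4.12 (cv2) and the standard library are available. Lean on these libraries where they do the work, as an engineer would, in place of code of your own. Each camera call takes 0.05 s, during which the arm holds its last target.

## Working session

There is one attempt and no reset: what is moved stays moved. The work goes in short steps, Python scripts to look and compute and a tool call to move; the robot and the scene stay as the last step left them, time stands still between calls to the robot, and variables do not carry over. Pictures are saved under pics/ and viewed, and the job is handed in when it is done.

Besides the shell and the picture viewer there is one more tool, called after "Emit:" in YAML: its name, and indented under it one key for each argument. jog_arm: Moves the arm, as the interface text tells. Its arguments: {"type":"object","properties":{"deltas":{"type":"array","items":{"type":"number"}}},"required":["deltas"]}

```bash
mkdir -p pics
cat > h.py <<'E'
import numpy as np, cv2
from cell import env, eyes
def grab(n,save=None):
    c=eyes.read_camera(n)
    if save: cv2.imwrite('pics/'+save,c['image'][:,:,::-1])
    return c
def K(c):
    h=c['image'].shape[0]; f=h/2/np.tan(np.radians(c['fovy'])/2)
    return np.array([[f,0,c['cx']],[0,f,c['cy']],[0,0,1]])
def ray(c,px):
    u=cv2.undistortPoints(np.array([[px]],float),K(c),np.array(c['dist'],float))[0,0]
    T=np.array(c['world_from_camera']); d=T[:3,:3]@np.array([u[0],-u[1],-1]); return T[:3,3],d/np.linalg.norm(d)
def onz(c,px,z):
    o,d=ray(c,px); return o+d*(z-o[2])/d[2]
def proj(c,P):
    T=np.array(c['world_from_camera']); p=T[:3,:3].T@(np.array(P,float)-T[:3,3])
    return cv2.projectPoints(np.array([[p[0],-p[1],-p[2]]]),np.zeros(3),np.zeros(3),K(c),np.array(c['dist'],float))[0][0,0]
def tri(obs):
    A=np.zeros((3,3));b=np.zeros(3)
    for c,px in obs:
        o,d=ray(c,px);M=np.eye(3)-np.outer(d,d);A+=M;b+=M@o
    X=np.linalg.solve(A,b)
    return X,[np.linalg.norm((np.eye(3)-np.outer(d,d))@(X-o)) for o,d in [ray(c,p) for c,p in obs]]
E
python3 - <<'E'
from h import *
for n in ["scene","side","wrist"]:
    c=grab(n,n+'0.png'); print(n,c['fovy'],c['cx'],c['cy'],c['dist'],np.round(c['world_from_camera'],3).tolist())
print(env.state())
E
```

```text
scene 52.9123431838051 253.88181644825252 188.7222687451543 [0.03380697 0.         0.         0.         0.        ] [[0.576, -0.571, 0.586, 1050.664], [0.818, 0.412, -0.403, -307.415], [-0.011, 0.711, 0.703, 635.861], [0.0, 0.0, 0.0, 1.0]]
side 53.99299844821225 257.3077782701694 194.05851572555508 [0.02389163 0.         0.         0.         0.        ] [[0.878, 0.236, -0.416, 227.932], [-0.478, 0.46, -0.749, -549.216], [0.014, 0.856, 0.517, 483.068], [0.0, 0.0, 0.0, 1.0]]
wrist 68.95714019068689 253.80166448116762 190.99180906050051 [-0.04425975  0.          0.          0.          0.        ] [[0.246, -0.928, -0.28, 74.054], [0.969, 0.236, 0.072, 626.169], [-0.001, -0.289, 0.957, 383.892], [0.0, 0.0, 0.0, 1.0]]
{'t': 0.15, 'joints': array([ 1.21640960e+00,  4.91397692e-01,  1.55926991e+00, -2.05419929e-05,
        1.09171674e+00, -1.05633167e-01]), 'qvel': array([ 0.0002973 , -0.00327788, -0.00124345,  0.0011514 , -0.00054887,
       -0.00036332]), 'tau': array([ 1.81727322e-03, -6.12887907e+01, -2.58275574e+01,  6.92873681e-02,
        4.73503105e-02, -4.53965629e-05]), 'eef_pos': array([153.86766046, 605.75074451, 404.32409411]), 'tcp_rot': array([-1.65341725,  1.57000442, -1.90216133]), 'ft_force': array([-0.63480039,  0.95957666,  0.10259226]), 'moment': array([ 0.03069967, -0.0126144 , -0.05092458]), 'opening': 0.99972098666119}
```

View pics/scene0.png

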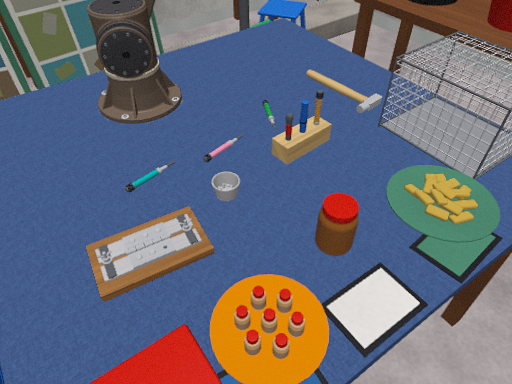

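View pics/side0.png

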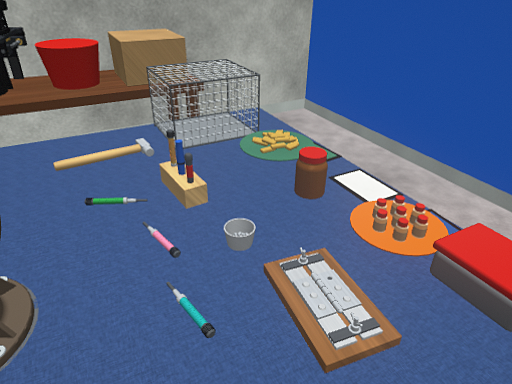

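View pics/wrist0.png

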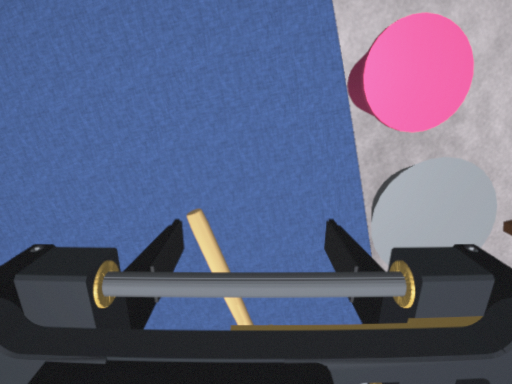

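The scene view shows the stand near (302,138), with three upright tools: red/dark (289,128), blue (304,115) and brass (318,108). The board is at (150,250). Green (268,110), pink (222,148) and turquoise (148,177) look-alikes lie on the table. Next I'll enlarge the stand and hinge.

Run:
```python
from h import *
a=cv2.imread('pics/scene0.png');b=cv2.imread('pics/side0.png')
def cr(i,x,y,w,h,s): return cv2.resize(i[y:y+h,x:x+w],None,fx=s,fy=s,interpolation=cv2.INTER_CUBIC)
cv2.imwrite('pics/st.png',np.hstack([cr(a,265,80,75,90,5),cr(b,150,120,75,90,5)]))
cv2.imwrite('pics/bd.png',np.vstack([cr(a,80,200,140,100,4)[:300*4//3],])[:600])
cv2.imwrite('pics/bd2.png',cr(b,255,235,150,130,4))
```

```text
(no output)
```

View pics/st.png

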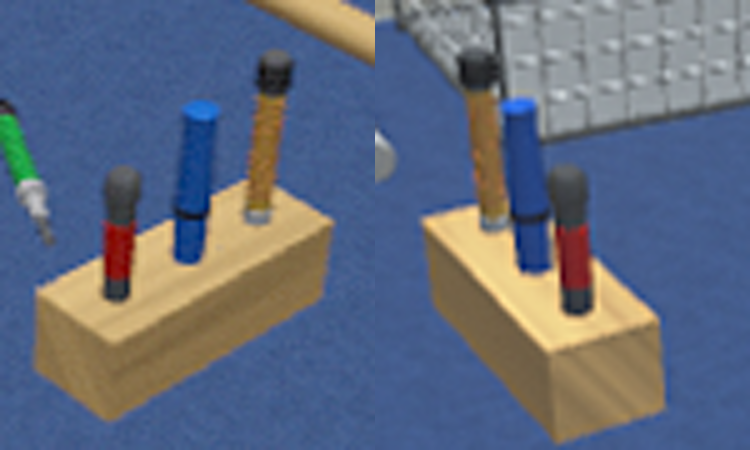

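View pics/bd.png

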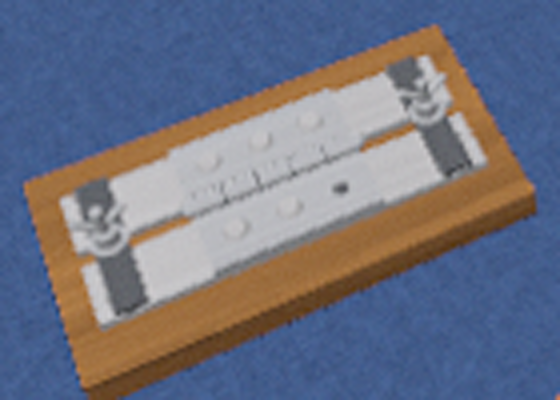

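View pics/bd2.png

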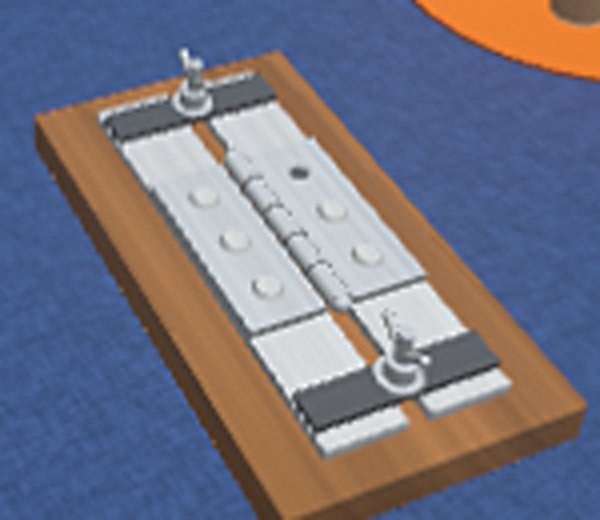

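Run:
```python
from h import *
a=grab('scene');b=grab('side')
f=lambda n,*l:print(n,*[np.round(x,1) if not isinstance(x,list) else np.round(x,1) for x in l])
S=lambda x,y:(265+(x+.5)/5-.5,80+(y+.5)/5-.5)
D=lambda x,y:(150+(x-375+.5)/5-.5,120+(y+.5)/5-.5)
B=lambda x,y:(80+x/4-.37,200+y/4-.37)
C=lambda x,y:(255+x/4-.37,235+y/4-.37)
f('cap top',*tri([(a,S(276,58)),(b,D(477,55))]))
f('barrel/cap',*tri([(a,S(272,94)),(b,D(481,88))]))
f('collar base',*tri([(a,S(257,217)),(b,D(495,225))]))
f('blue top',*tri([(a,S(203,108)),(b,D(520,104))])); f('blue base',*tri([(a,S(187,258)),(b,D(534,266))]))
f('red base',*tri([(a,S(116,295)),(b,D(577,307))]))
f('hole',*tri([(a,B(341,188)),(b,C(299,173))]), onz(a,B(341,188),29),onz(b,C(299,173),29))
for n,p,q in [('r0',(289,205),(331,210)),('r-',(236,227),(367,253)),('l+',(312,119),(204,196)),('l0',(260,139),(235,240)),('l-',(208,160),(267,286))]:
    f(n,*tri([(a,B(*p)),(b,C(*q))]), onz(a,B(*p),32),onz(b,C(*q),32))
f('corners',[*onz(a,B(25,185),20)],[*onz(a,B(436,26),20)],[*onz(a,B(534,190),20)],[*onz(a,B(88,388),20)])
f('corners',[*onz(b,C(37,117),20)],[*onz(b,C(281,54),20)],[*onz(b,C(586,405),20)])
```

```text
cap top [457.  299.6 141.7] [0.6 0.6]
barrel/cap [457.6 299.5 123.5] [1.8 1.8]
collar base [457.  300.4  49.5] [1.4 1.4]
blue top [461.3 250.5 134.2] [0.6 0.6]
blue base [460.7 250.3  48.1] [2.1 2.1]
red base [464.7 200.8  49.1] [1.9 1.9]
hole [ 572.2 -190.8   26.7] [1.4 1.4] [ 574.9 -192.5   29. ] [ 570.5 -191.    29. ]
r0 [ 568.7 -216.    29.1] [1.3 1.3] [ 571.9 -217.7   32. ] [ 566.5 -216.7   32. ]
r- [ 566.2 -241.8   29.5] [1.4 1.4] [ 569.  -243.3   32. ] [ 564.2 -242.    32. ]
l+ [ 526.5 -184.6   29.2] [0.9 0.9] [ 529.6 -186.    32. ] [ 524.6 -185.8   32. ]
l0 [ 523.3 -211.1   29.4] [1. 1.] [ 526.2 -212.5   32. ] [ 521.6 -211.9   32. ]
l- [ 520.3 -237.    29.3] [1.4 1.4] [ 523.5 -238.6   32. ] [ 518.4 -237.2   32. ]
corners [ 474.9 -316.2   20. ] [ 498.8 -101.    20. ] [ 624.6 -114.1   20. ] [ 602.  -329.3   20. ]
corners [493.8 -99.6  20. ] [ 620.1 -114.9   20. ] [ 595.9 -328.8   20. ]
```

```bash
cat >> h.py <<'E'
from scipy.spatial.transform import Rotation as Ro
def st():
    s=env.state(); return s,Ro.from_euler('xyz',s['tcp_rot']).as_matrix()
def to(P,s,R): return R.T@(np.array(P,float)-s['eef_pos'])
def grasp(s,R): return s['eef_pos']+R[:,0]*171
E
python3 - <<'E'
from h import *
s,R=st();print(np.round(R,4),to([457,300,404.5],s,R),s['t'])
Rd=np.array([[0,np.cos(.078),0],[0,np.sin(.078),0],[-1,0,0.]]);Rd[:,2]=np.cross(Rd[:,0],Rd[:,1])
print(Ro.from_matrix(R.T@Rd).as_rotvec())
E
```

```text
[[-2.000e-04  2.463e-01  9.692e-01]
 [-4.000e-04  9.692e-01 -2.463e-01]
 [-1.000e+00 -5.000e-04 -1.000e-04]] [ 5.28982408e-02 -2.21698051e+02  3.69079275e+02] 0.25
[1.24397151e+00 2.39563236e-04 4.32796420e-04]
```

Emit:
jog_arm:
  deltas: [0,-31.7,52.7,0,0,0,1,0,-31.7,52.7,0,0,0,1,0,-31.7,52.7,0,0,0,1,0,-31.7,52.7,0,0,0,1,0,-31.7,52.7,0,0,0,1,0,-31.7,52.7,0,0,0,1,0,-31.7,52.7,0,0,0,1,0,0,0,0,0,0,1]

```text
t: 1.25
eef_pos: [463.2, 293.5, 403.9]
tcp_rot: [0.575, 1.57, 0.329]
ft_force: [-0.2, 1.6, 0.6]
opening: 0.999
```

Emit:
jog_arm:
  deltas: [0,0,0,0.178,0,0,1,0,0,0,0.178,0,0,1,0,0,0,0.178,0,0,1,0,0,0,0.178,0,0,1,0,0,0,0.178,0,0,1,0,0,0,0.178,0,0,1,0,0,0,0.178,0,0,1,0,0,0,0,0,0,1]

```text
t: 2.25
eef_pos: [458.8, 297.7, 403.5]
tcp_rot: [-1.921, 1.569, 2.835]
ft_force: [-0.3, -0.2, -0.2]
opening: 1.001
```

Run:
```python
from h import *
s,R=st();print(s['t'],s['eef_pos'],np.round(R,4),s['ft_force']);
c=grab('wrist','w1.png');a=grab('scene','s1.png')
print(to([457,300,404.5],s,R), proj(c,[457,300,145]),proj(c,[457,300,50]))
Rd=np.array([[0,np.cos(.078),0],[0,np.sin(.078),0],[-1,0,0.]]);Rd[:,2]=np.cross(Rd[:,0],Rd[:,1])
print(Ro.from_matrix(R.T@Rd).as_rotvec())
```

```text
2.25 [458.80947622 297.66954472 403.52187818] [[-1.700e-03  9.990e-01  4.360e-02]
 [ 5.000e-04  4.360e-02 -9.991e-01]
 [-1.000e+00 -1.700e-03 -6.000e-04]] [-0.32839427 -0.22474431 -0.19561688]
[-0.97384407 -1.70783235 -2.40767205] [252.73639708 199.4781324 ] [253.15315985 174.77923323]
[-0.03441538 -0.00063247  0.0016435 ]
```

View pics/w1.png

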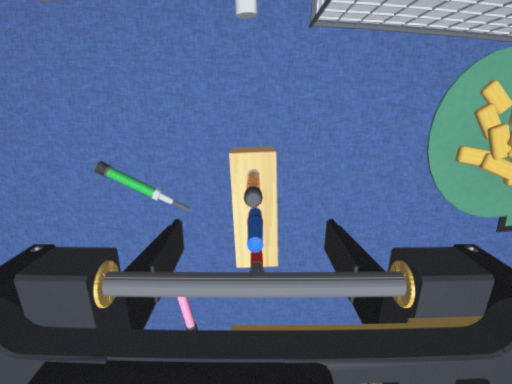

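The wrist view shows the black cap at about (254,197), with the blue scriber (255,243) and the nail set below it in the same row. This matches my triangulation to about 2 px. Next I'll measure it by mask and descend part-way.

Emit:
jog_arm:
  deltas: [0,-1.7,-2.4,-0.034,0,0.0016,1,50,0,0,0,0,0,1,0,0,0,0,0,0,1,0,0,0,0,0,0,1]

```text
t: 2.85
eef_pos: [457.0, 300.9, 354.7]
tcp_rot: [2.128, 1.568, 0.651]
ft_force: [0.7, -0.4, 1.2]
opening: 1.003
```

Run:
```python
from h import *
s,R=st();print(s['t'],s['eef_pos'],np.round(R,4));
c=grab('wrist','w2.png')
im=c['image'].astype(int); m=((im.max(2)<75)&(im.max(2)-im.min(2)<25)).astype(np.uint8)
n,l,stt,ce=cv2.connectedComponentsWithStats(m)
for i in range(1,n):
    if stt[i,4]>40: print(stt[i],ce[i])
for z in (145,): print(proj(c,[457,300,z]))
for d in (150,171,190,230,300): print(d,proj(c,s['eef_pos']+R[:,0]*d))
```

```text
2.85 [457.02124504 300.86050168 354.73947539] [[ 0.0025  0.9956  0.0937]
 [ 0.0019  0.0937 -0.9956]
 [-1.      0.0027 -0.0017]]
[326   0  21  23 100] [335.49  10.41]
[ 75 164  15   8  63] [ 81.41269841 167.42857143]
[243 207  21  16 138] [253.19565217 213.01449275]
[    0   219   512   165 38982] [242.49456159 320.93394387]
[245 298  16  10 107] [251.88785047 301.51401869]
[455 377  36   7 199] [472.6281407  380.66834171]
[253.31084503 225.07239418]
150 [254.3622497  268.60866301]
171 [254.29857233 249.32669758]
190 [254.25256445 235.41980547]
230 [254.17974479 213.44990997]
300 [254.09799792 188.84627843]
```

View pics/w2.png

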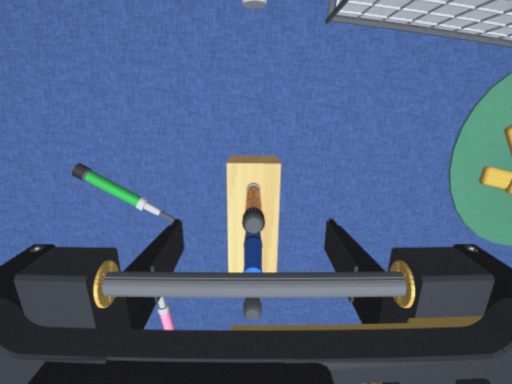

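Run:
```python
from h import *
i=cv2.imread('pics/w2.png')[175:265,215:295]
cv2.imwrite('pics/w2z.png',cv2.resize(i,None,fx=6.5,fy=6.5,interpolation=cv2.INTER_CUBIC))
```

```text
(no output)
```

View pics/w2z.png

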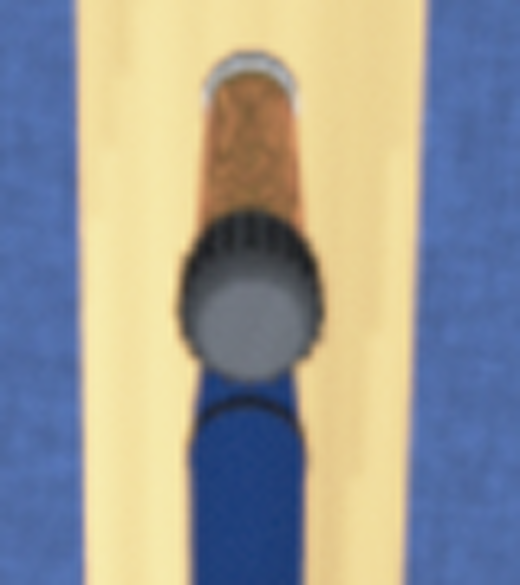

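The crop confirms it: a steel collar, copper-ringed brass barrel and black ribbed cap. The blue one is the scriber, the red-banded one is the nail set, and the green, pink and turquoise ones are lying look-alikes. Now I'll work out the final descent.

```bash
cat >> h.py <<'E'
def cmd(P,yaw=.078):
    s,R=st(); Rd=np.array([[0,np.cos(yaw),0],[0,np.sin(yaw),0],[-1,0,0.]]);Rd[:,2]=np.cross(Rd[:,0],Rd[:,1])
    print('t',round(s['t'],2),'pos',np.round(s['eef_pos'],2),'op',round(s['opening'],3),'F',np.round(s['ft_force'],1)); print('shift',np.round(to(P,s,R),2),'rot',np.round(Ro.from_matrix(R.T@Rd).as_rotvec(),4))
E
python3 -c "
from h import *
cmd([456.8,300,268])"
```

```text
t 2.9 pos [456.89 300.78 354.6 ] op 0.998 F [ 0.5 -0.2 -0.2]
shift [86.6  -0.38  0.9 ] rot [ 0.0157 -0.0016 -0.0025]
```

Emit:
jog_arm:
  deltas: [0,-0.4,0.9,0.0157,-0.0016,-0.0025,1,0,0,0,0,0,0,1,40,0,0,0,0,0,1,30,0,0,0,0,0,1,0,0,0,0,0,0,1,0,0,0,0,0,0,1]

```text
t: 3.65
eef_pos: [457.7, 300.2, 288.6]
tcp_rot: [1.951, 1.562, 0.458]
ft_force: [0.1, 0.4, 0.2]
opening: 1.002
```

```bash
python3 -c "
from h import *
cmd([456.8,300,268])
c=grab('wrist','w3.png'); a=grab('side','d3.png');s,R=st()
print(proj(c,[456.8,300,145]),proj(c,s['eef_pos']+R[:,0]*(s['eef_pos'][2]-145)))
i=cv2.imread('pics/w3.png')[190:290,165:345]
cv2.imwrite('pics/w3z.png',cv2.resize(i,None,fx=4,fy=4,interpolation=cv2.INTER_CUBIC))
"
```

```text
t 3.65 pos [457.66 300.22 288.62] op 1.002 F [0.1 0.4 0.2]
shift [20.61 -1.03  0.22] rot [-0.0004 -0.0031 -0.0079]
[250.43766756 276.58642   ] [254.37659443 275.57456002]
```

View pics/w3z.png

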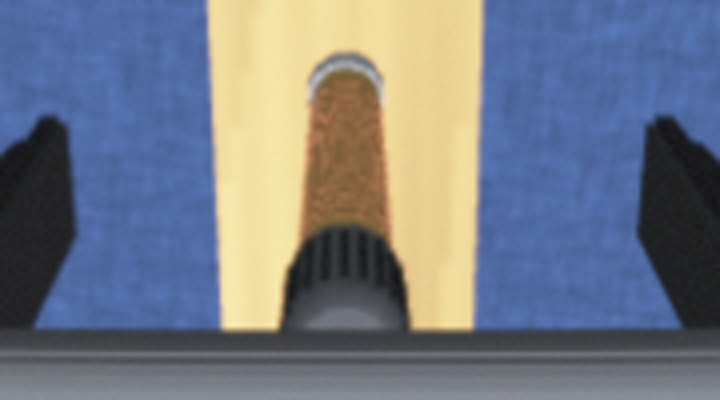

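View pics/d3.png

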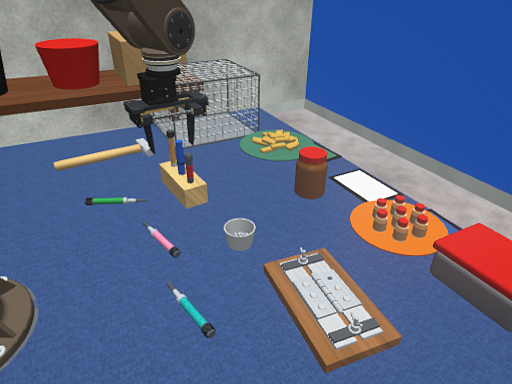

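Emit:
jog_arm:
  deltas: [10,-1.0,0.2,0,-0.003,-0.008,1,10,0,0,0,0,0,1,0,0,0,0,0,0,1,0,0,0,0,0,0,1]

```text
t: 4.25
eef_pos: [456.7, 300.0, 268.6]
tcp_rot: [2.058, 1.569, 0.565]
ft_force: [0.1, 0.1, 0.8]
opening: 1.003
```

```bash
python3 -c "
from h import *
cmd([456.8,300,268])
c=grab('wrist','w4.png');cmd([456.8,300,268]);
i=cv2.imread('pics/w4.png')[190:290,165:345]
cv2.imwrite('pics/w4z.png',cv2.resize(i,None,fx=4,fy=4,interpolation=cv2.INTER_CUBIC))
"
```

```text
t 4.25 pos [456.69 299.99 268.59] op 1.003 F [0.1 0.1 0.8]
shift [ 0.59  0.11 -0.  ] rot [-0.0003 -0.0008 -0.0016]
t 4.3 pos [456.66 299.97 268.62] op 0.999 F [-0.6 -0.9 -0.2]
shift [ 0.62  0.14 -0.02] rot [-0.0003 -0.0008 -0.0016]
```

View pics/w4z.png

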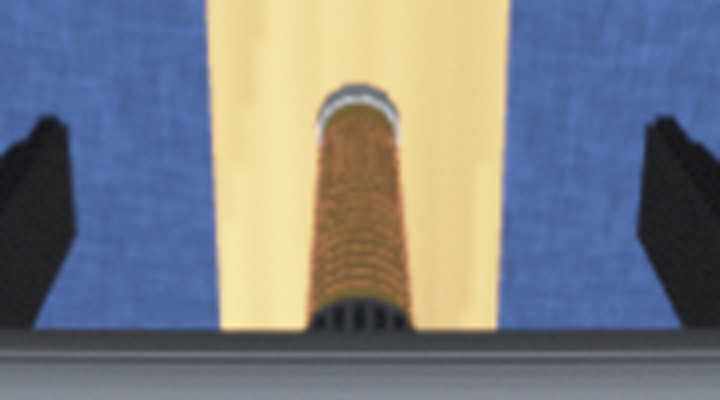

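Emit:
jog_arm:
  deltas: [0,0.3,0,0,-0.0008,-0.0016,0.25,0,0,0,0,0,0,0.25,0,0,0,0,0,0,0.25,0,0,0,0,0,0,0.25,0,0,0,0,0,0,0,0,0,0,0,0,0,0,0,0,0,0,0,0,0,0,0,0,0,0,0,0]

```text
t: 5.3
eef_pos: [457.1, 300.0, 269.1]
tcp_rot: [1.999, 1.57, 0.506]
ft_force: [-0.0, -0.6, -0.9]
opening: 0.215
```

```bash
python3 -c "
from h import *
cmd([456.8,300,268])
print(env.state()['moment'])
"
```

```text
t 5.3 pos [457.05 300.04 269.07] op 0.215 F [-0.  -0.6 -0.9]
shift [ 1.07 -0.26  0.02] rot [-0.0003 -0.0003 -0.0006]
[-0.12000639  0.02738804  0.0148325 ]
```

Emit:
jog_arm:
  deltas: [0,0,0,0,0,0,0,0,0,0,0,0,0,0,0,0,0,0,0,0,0,0,0,0,0,0,0,0]

```text
t: 5.8
eef_pos: [457.1, 300.0, 269.1]
tcp_rot: [1.964, 1.57, 0.471]
ft_force: [0.0, -0.5, -0.2]
opening: 0.15
```

```bash
python3 -c "
from h import *
cmd([456.8,300,268])
print(env.state()['moment'])
c=grab('wrist','w5.png');
i=cv2.imread('pics/w5.png')[130:290,165:345]
cv2.imwrite('pics/w5z.png',cv2.resize(i,None,fx=3.5,fy=3.5,interpolation=cv2.INTER_CUBIC))
"
```

```text
t 5.8 pos [457.09 300.05 269.07] op 0.15 F [ 0.  -0.5 -0.2]
shift [ 1.07 -0.3   0.02] rot [-0.0003 -0.0003 -0.0007]
[-0.1077235  -0.01648214  0.04519725]
```

View pics/w5z.png

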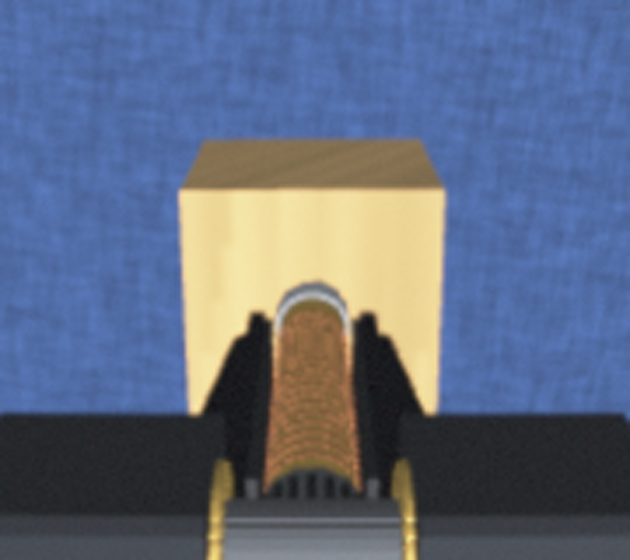

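The grip holds the 14 mm barrel (opening 0.15 ≈ 14.3 mm). The grasp TCP is (457.09, 300.05, 269.07), which I'll keep for the return. Now I'll lift straight up.

Emit:
jog_arm:
  deltas: [-8,0,0,0,0,0,0,-15,0,0,0,0,0,0,-25,0,0,0,0,0,0,-30,0,0,0,0,0,0,-35,0,0,0,0,0,0,-30,0,0,0,0,0,0,-10,0,0,0,0,0,0,0,0,0,0,0,0,0]

```text
t: 6.85
eef_pos: [455.8, 299.5, 432.0]
tcp_rot: [1.976, 1.568, 0.483]
ft_force: [-0.6, 0.5, -2.4]
opening: 0.155
```

```bash
python3 -c "
from h import *
cmd([572,-191,420])
a=grab('scene','s6.png');b=grab('side','d6.png');c=grab('wrist','w6.png')
s,R=st();P=s['eef_pos']+R[:,0]*171
for k in (0,-65,-85): print(k,proj(a,P+[0,0,k+3]),proj(b,P+[0,0,k+3]),proj(c,P+[0,0,k+3]))
"
```

```text
t 6.85 pos [455.8  299.47 432.01] op 0.155 F [-0.6  0.5 -2.4]
shift [ 11.68  77.73 498.03] rot [-0.0003 -0.001  -0.0024]
0 [325.65150333  41.7414805 ] [163.82068746  79.71884661] [254.24824609 251.57044144]
-65 [322.21124291  69.30657841] [167.09234492 108.16763181] [254.08407512 212.00738291]
-85 [321.22822987  77.20941159] [168.04340405 116.47313337] [254.05008156 203.82585518]
```

View pics/s6.png

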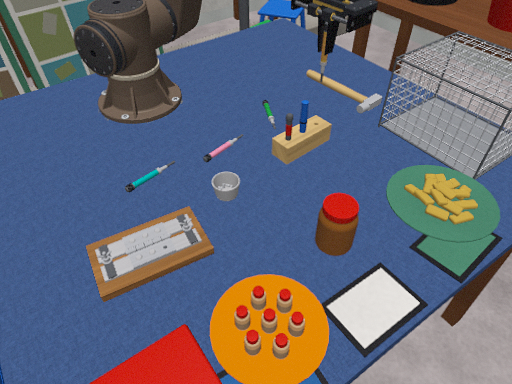

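View pics/w6.png

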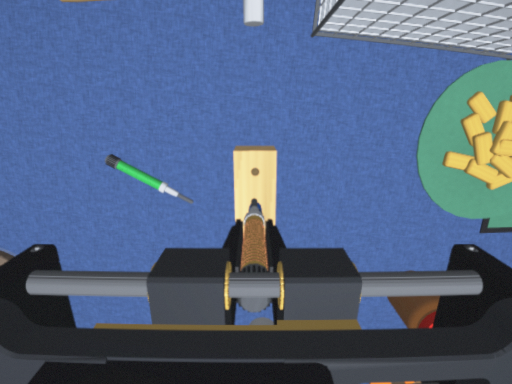

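```bash
python3 -c "
from h import *
c=cv2.imread('pics/w6.png')
k=eyes.read_camera('wrist');import numpy as np
g=c[150:190,235:275].astype(int).sum(2)
m=(g<300)&(c[150:190,235:275,2].astype(int)>c[150:190,235:275,0].astype(int)+5)
ys,xs=np.nonzero(m);print(xs.mean()+235,ys.mean()+150,len(xs))
print('bore',onz(k,(xs.mean()+235,ys.mean()+150),50), 'proj',proj(k,[457,300,50]))
cv2.imwrite('pics/w6z.png',cv2.resize(c[140:260,205:305],None,fx=5,fy=5,interpolation=cv2.INTER_CUBIC))
s,R=st();cmd([572,-191,425])
"
```

```text
nan nan 0
bore [nan nan nan] proj [254.8569166  171.34085102]
t 7.05 pos [456.02 299.57 430.47] op 0.156 F [-0.3 -0.  -1.6]
shift [  5.49  77.51 498.1 ] rot [-0.0002  0.0001  0.0002]<string>:7: RuntimeWarning: Mean of empty slice.
  ret = ret.dtype.type(ret / rcount)
<string>:8: RuntimeWarning: Mean of empty slice.
```

View pics/w6z.png

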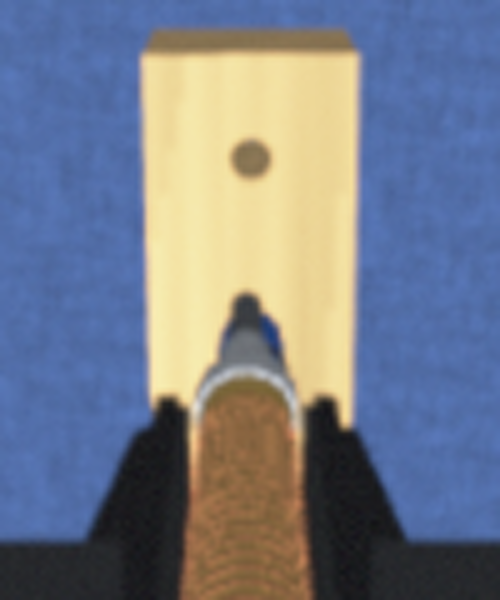

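Emit:
jog_arm:
  deltas: [0,8.6,55,0,0,0,0,0,8.6,55,0,0,0,0,0,8.6,55,0,0,0,0,0,8.6,55,0,0,0,0,0,8.6,55,0,0,0,0,0,8.6,55,0,0,0,0,0,8.6,55,0,0,0,0,0,8.6,55,0,0,0,0,0,4,25,0,0,0,0,0,0,0,0,0,0,0]

```text
t: 8.3
eef_pos: [569.2, -173.0, 419.5]
tcp_rot: [-1.781, 1.556, 3.011]
ft_force: [-0.4, 0.8, -2.1]
opening: 0.151
```

```bash
python3 -c "
from h import *
cmd([573,-191,360])
a=grab('scene','s7.png');b=grab('side','d7.png');c=grab('wrist','w7.png')
s,R=st();P=s['eef_pos']+R[:,0]*171
for k in (0,-65,-85): print(k,proj(a,P+[0,0,k-3]),proj(b,P+[0,0,k-3]),proj(c,P+[0,0,k-3]))
"
```

```text
t 8.3 pos [ 569.23 -172.98  419.54] op 0.151 F [-0.4  0.8 -2.1]
shift [59.44  3.21 18.45] rot [ 0.0017 -0.0032  0.0149]
0 [151.51305024 153.42810817] [335.15391126 158.53417367] [254.53782909 246.54576945]
-65 [159.11500795 183.01717711] [330.02310499 196.7776232 ] [255.50491501 209.3736676 ]
-85 [161.23750444 191.30591174] [328.56889914 207.66655611] [255.70625267 201.61816118]
```

View pics/d7.png

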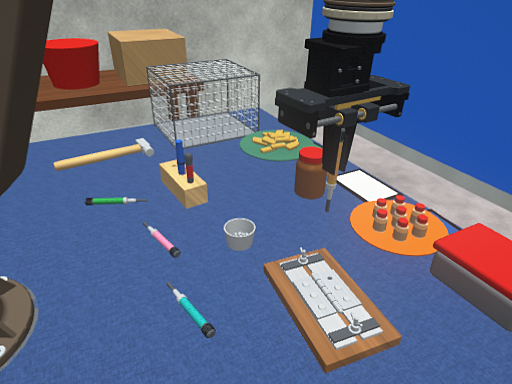

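View pics/w7.png

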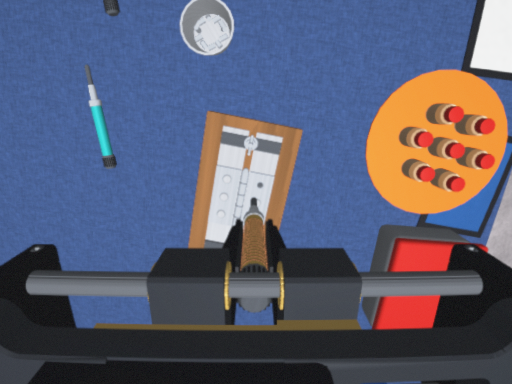

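Emit:
jog_arm:
  deltas: [0,0,15,0.0017,-0.0032,0.0149,0,0,3,3,0,0,0,0,40,0,0,0,0,0,0,30,0,0,0,0,0,0,0,0,0,0,0,0,0,0,0,0,0,0,0,0]

```text
t: 9.2
eef_pos: [574.7, -187.2, 351.1]
tcp_rot: [1.207, 1.565, -0.279]
ft_force: [0.1, -0.1, -0.8]
opening: 0.154
```

```bash
python3 -c "
from h import *
cmd([573,-191,330])
"
```

```text
t 9.2 pos [ 574.74 -187.18  351.11] op 0.154 F [ 0.1 -0.1 -0.8]
shift [21.11 -2.17  3.62] rot [ 0.0061  0.002  -0.0053]
```

Emit:
jog_arm:
  deltas: [10,-1.7,3.6,0.006,0.002,-0.0053,0,10,0,0,0,0,0,0,0,0,0,0,0,0,0,0,0,0,0,0,0,0]

```text
t: 9.7
eef_pos: [573.5, -191.3, 332.1]
tcp_rot: [1.042, 1.568, -0.451]
ft_force: [-0.2, -0.5, -1.3]
opening: 0.154
```

```bash
python3 -c "
from h import *
cmd([573,-191,330])
a=grab('scene','s8.png');b=grab('side','d8.png');c=grab('wrist','w8.png')
cmd([573,-191,330])
s,R=st();P=s['eef_pos']
for k in (239,245,253,265): print(k,*[np.round(proj(q,P+R[:,0]*k),1) for q in (a,b,c)])
print(*[np.round(proj(q,[573,-191.3,29]),1) for q in (a,b,c)])
def cr(f,x,y,w,h,s): return cv2.resize(cv2.imread('pics/'+f)[y:y+h,x:x+w],None,fx=s,fy=s,interpolation=cv2.INTER_CUBIC)
cv2.imwrite('pics/z8a.png',np.hstack([cr('s8.png',135,190,65,100,6),cr('d8.png',295,215,65,100,6)]))
cv2.imwrite('pics/z8w.png',cr('w8.png',200,140,110,90,7))
"
```

```text
t 9.7 pos [ 573.53 -191.28  332.11] op 0.154 F [-0.2 -0.5 -1.3]
shift [ 2.11 -0.51 -0.32] rot [-0.0003  0.0016 -0.0027]
t 9.85 pos [ 573.5  -191.21  332.14] op 0.154 F [-0.2  0.2 -1.8]
shift [ 2.14 -0.49 -0.25] rot [-0.0002  0.0015 -0.0027]
239 [159.1 224.9] [335.8 248. ] [254.2 209.5]
245 [159.7 227. ] [335.4 250.9] [254.2 207. ]
253 [160.5 229.8] [334.8 254.7] [254.2 203.9]
265 [161.7 233.8] [334.  260.3] [254.2 199.6]
[165.  245.7] [330.7 277.5] [252.9 187.6]
```

View pics/z8a.png

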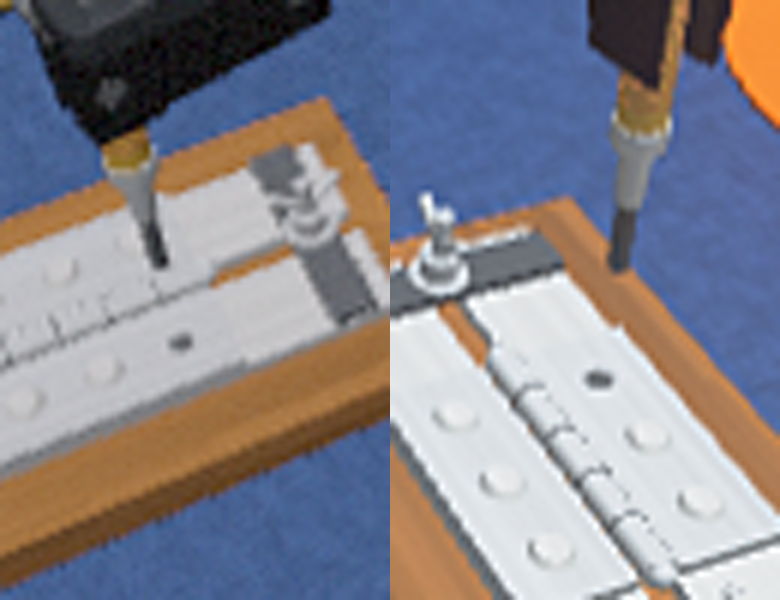

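View pics/z8w.png

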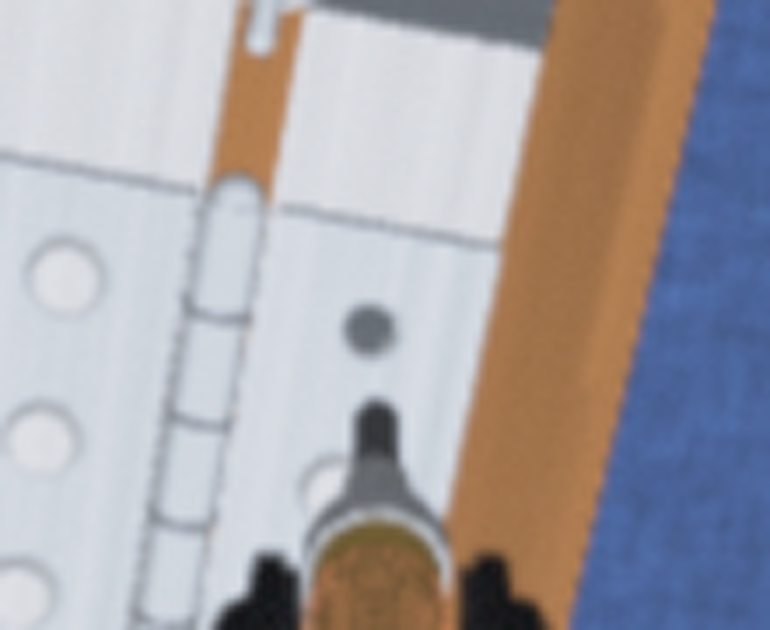

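Emit:
jog_arm:
  deltas: [0,-0.5,0,0,0.0015,-0.0027,0,15,0,0,0,0,0,0,15,0,0,0,0,0,0,0,0,0,0,0,0,0,0,0,0,0,0,0,0]

```text
t: 10.48
eef_pos: [572.9, -191.2, 299.4]
tcp_rot: [-2.018, 1.57, 2.772]
ft_force: [-0.5, -0.1, -1.6]
opening: 0.159
```

```bash
cat > look.py <<'E'
import sys
from h import *
t=sys.argv[1]; T=[float(x) for x in sys.argv[2:5]]
a=grab('scene','s%s.png'%t);b=grab('side','d%s.png'%t);c=grab('wrist','w%s.png'%t)
cmd(T)
s,R=st();P=s['eef_pos']
for k in (239,264): print(k,*[np.round(proj(q,P+R[:,0]*k),1) for q in (a,b,c)])
print('hole',*[np.round(proj(q,[572.5,-190.8,29]),1) for q in (a,b,c)])
def cr(f,x,y,w,h,s): return cv2.resize(cv2.imread('pics/'+f)[y:y+h,x:x+w],None,fx=s,fy=s,interpolation=cv2.INTER_CUBIC)
cv2.imwrite('pics/z%sa.png'%t,np.hstack([cr('s%s.png'%t,145,205,45,65,8),cr('d%s.png'%t,310,235,45,65,8)]))
cv2.imwrite('pics/z%sw.png'%t,cr('w%s.png'%t,220,150,65,60,9))
E
python3 look.py 9 572.5 -190.8 300
```

```text
t 10.62 pos [ 572.88 -191.15  299.88] op 0.154 F [ 0.2 -0.2 -2.2]
shift [-0.12 -0.35 -0.38] rot [-0.0002 -0.0002  0.0004]
239 [162.1 235.3] [332.7 263.3] [254.3 209.6]
264 [164.4 243.4] [331.  274.5] [254.2 200. ]
hole [165.1 245.4] [330.3 277.4] [254.  197.3]
```

View pics/z9a.png

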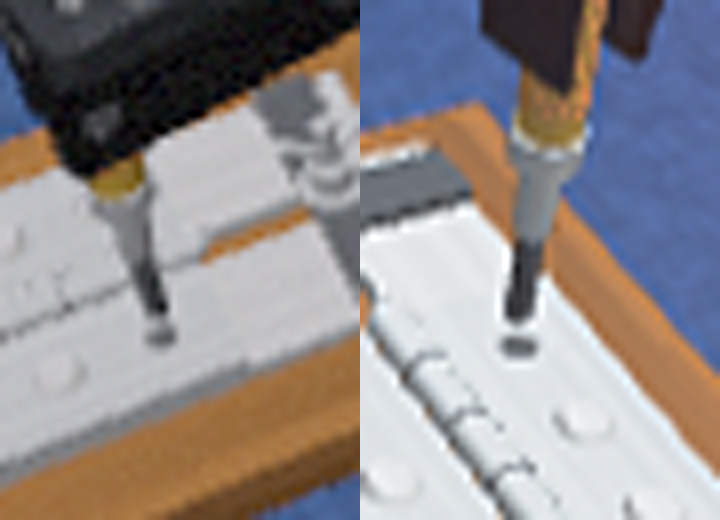

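View pics/z9w.png

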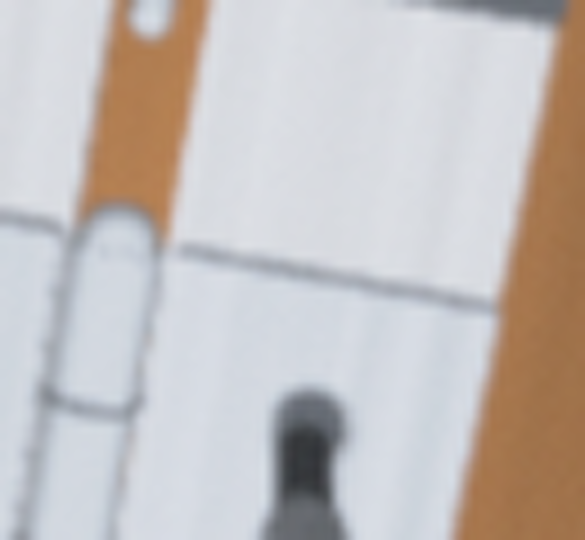

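```bash
python3 -c "
from h import *
a=grab('scene');b=grab('side')
t=tri([(a,(163.9,243.6)),(b,(329.4,274.3))]);h=tri([(a,(164.7,246.3)),(b,(329.4,277.8))])
print(t,h,h[0]-t[0])
print(onz(a,(164.7,246.3),29)-onz(a,(163.9,243.6),36),onz(b,(329.4,277.8),29)-onz(b,(329.4,274.3),36))
cmd([573.4,-190.8,300])
"
```

```text
(array([ 571.16354381, -190.7169559 ,   35.27199924]), [np.float64(1.4275141294163112), np.float64(1.4275141294164448)]) (array([ 571.89005944, -190.97871477,   27.34986967]), [np.float64(1.235454030703513), np.float64(1.235454030703579)]) [ 0.72651562 -0.26175887 -7.92212957]
[ 1.30171996 -0.25814643 -7.        ] [ 0.0291005  -1.21584712 -7.        ]
t 10.72 pos [ 572.85 -191.15  300.03] op 0.156 F [-0.3  0.1 -1.3]
shift [ 0.03  0.57 -0.3 ] rot [-0.0002 -0.      0.0002]
```

Emit:
jog_arm:
  deltas: [0,0.7,0.35,0,0,0,0,5,0,0,0,0,0,0,0,0,0,0,0,0,0]

```text
t: 11.1
eef_pos: [573.6, -191.5, 295.1]
tcp_rot: [0.959, 1.57, -0.534]
ft_force: [-0.4, 0.2, -1.7]
opening: 0.153
```

```bash
python3 look.py 10 573.5 -191.5 295
```

```text
t 11.25 pos [ 573.73 -191.49  295.51] op 0.16 F [-0.7  0.1 -1.3]
shift [ 0.51 -0.23 -0.01] rot [-0.0001  0.0006 -0.0011]
239 [162.6 237.3] [333.1 265.2] [254.2 209.6]
264 [164.9 245.3] [331.4 276.4] [254.2 200. ]
hole [165.1 245.4] [330.3 277.4] [252.6 198.1]
```

View pics/z10a.png

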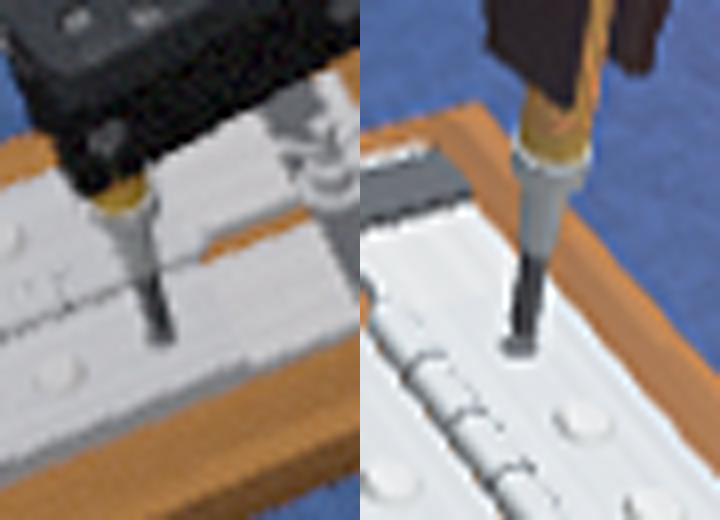

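View pics/z10w.png

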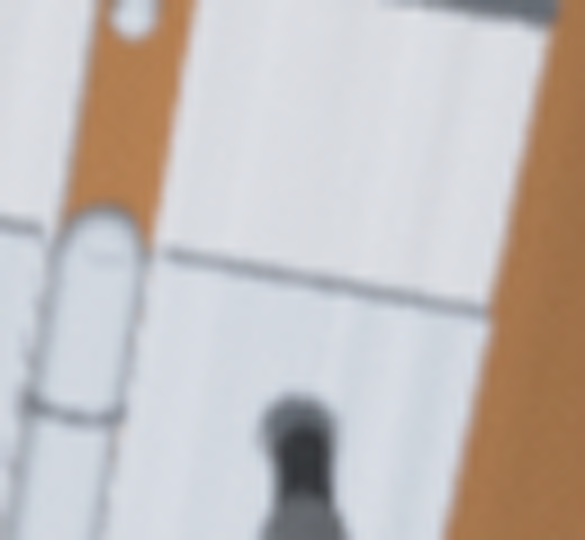

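Emit:
jog_arm:
  deltas: [0,-0.1,0,0,0.0006,-0.0011,0,0,0,0,0,0,0,0]

```text
t: 11.5
eef_pos: [573.6, -191.5, 295.6]
tcp_rot: [-0.624, 1.571, -2.117]
ft_force: [0.3, 0.2, -1.7]
opening: 0.157
```

Emit:
jog_arm:
  deltas: [1.5,0,0,0,0,0,0,1.5,0,0,0,0,0,0]

```text
t: 11.75
eef_pos: [573.6, -191.5, 292.6]
tcp_rot: [0.854, 1.571, -0.639]
ft_force: [0.7, 0.6, -1.5]
opening: 0.154
```

```bash
python3 look.py 11 573.4 -191.5 289
```

```text
t 11.9 pos [ 573.61 -191.5   292.53] op 0.154 F [ 0.3  0.1 -1.6]
shift [ 3.53 -0.21 -0.01] rot [-0.0001  0.0001  0.    ]
239 [162.8 238.1] [332.7 266.6] [254.2 209.5]
264 [165.1 246.1] [331.  277.7] [254.2 199.9]
hole [165.1 245.4] [330.3 277.4] [253.  199.3]
```

View pics/z11a.png

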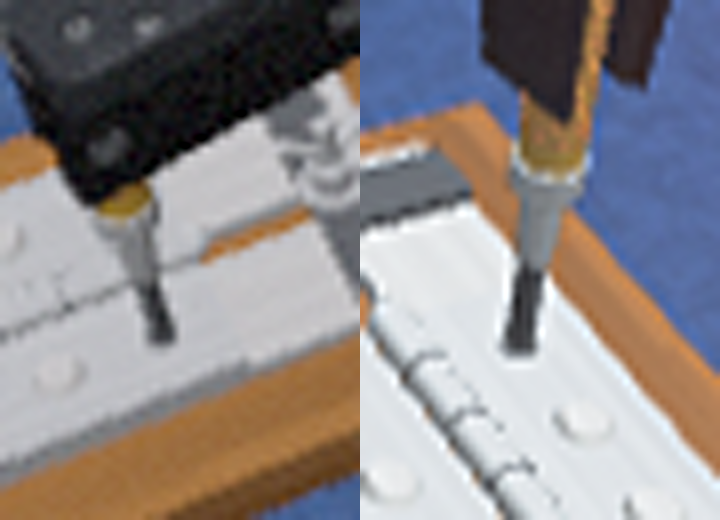

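View pics/z11w.png

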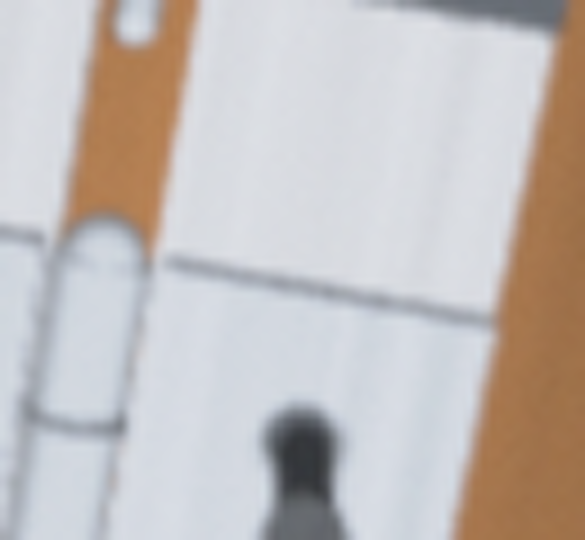

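Emit:
jog_arm:
  deltas: [1,0,0,0,0,0,0,1,0,0,0,0,0,0]

```text
t: 12.15
eef_pos: [573.7, -191.5, 290.5]
tcp_rot: [0.857, 1.57, -0.636]
ft_force: [0.5, 0.1, -2.3]
opening: 0.154
```

Emit:
jog_arm:
  deltas: [0.7,0,0,0,0,0,0]

```text
t: 12.28
eef_pos: [573.7, -191.5, 289.7]
tcp_rot: [0.786, 1.571, -0.707]
ft_force: [-0.3, 0.5, -1.1]
opening: 0.157
```

Emit:
jog_arm:
  deltas: [0.7,0,0,0,0,0,0]

```text
t: 12.4
eef_pos: [573.7, -191.5, 289.0]
tcp_rot: [0.807, 1.571, -0.686]
ft_force: [0.5, 0.0, 1.1]
opening: 0.156
```

Emit:
jog_arm:
  deltas: [0.7,0,0,0,0,0,0]

```text
t: 12.52
eef_pos: [573.8, -191.6, 288.6]
tcp_rot: [0.995, 1.57, -0.497]
ft_force: [-0.4, 0.4, 2.7]
opening: 0.157
```

Contact came at TCP z ≈ 289.1. That's the depth expected for the strip; the leaf top would have been ~292.5. Side forces are about zero, so I'll press on in small steps.

Emit:
jog_arm:
  deltas: [0.7,0,0,0,0,0,0]

```text
t: 12.65
eef_pos: [573.9, -191.6, 288.2]
tcp_rot: [1.023, 1.569, -0.47]
ft_force: [-0.6, 0.2, 3.5]
opening: 0.154
```

Emit:
jog_arm:
  deltas: [0.7,0,0,0,0,0,0]

```text
t: 12.78
eef_pos: [573.9, -191.7, 287.8]
tcp_rot: [1.006, 1.568, -0.487]
ft_force: [-0.2, -0.3, 5.1]
opening: 0.156
```

```bash
python3 -c "
from h import *
cmd([573.7,-191.5,288])"
```

```text
t 12.78 pos [ 573.93 -191.68  287.81] op 0.156 F [-0.2 -0.3  5.1]
shift [-0.19 -0.22 -0.2 ] rot [-0.0001  0.0013 -0.0021]
```

Emit:
jog_arm:
  deltas: [0.8,-0.1,0,0,0.001,-0.002,0]

```text
t: 12.9
eef_pos: [573.9, -191.7, 287.4]
tcp_rot: [0.859, 1.57, -0.634]
ft_force: [0.5, -0.6, 5.6]
opening: 0.15
```

Emit:
jog_arm:
  deltas: [0.8,-0.1,-0.1,0,0.0006,-0.001,0]

```text
t: 13.02
eef_pos: [574.0, -191.7, 287.0]
tcp_rot: [0.834, 1.57, -0.659]
ft_force: [-0.3, 0.4, 6.3]
opening: 0.153
```

```bash
python3 -c "
from h import *
cmd([573.7,-191.5,288])"
```

```text
t 13.03 pos [ 573.97 -191.7   287.  ] op 0.153 F [-0.3  0.4  6.3]
shift [-1.   -0.25 -0.22] rot [-0.0001  0.0006 -0.0007]
```

Emit:
jog_arm:
  deltas: [0.8,-0.1,-0.1,0,0.0006,-0.001,0]

```text
t: 13.15
eef_pos: [574.0, -191.7, 286.7]
tcp_rot: [0.893, 1.57, -0.6]
ft_force: [0.1, -0.4, 8.2]
opening: 0.156
```

Emit:
jog_arm:
  deltas: [0.8,-0.1,-0.1,0,0.0006,-0.001,0]

```text
t: 13.28
eef_pos: [574.1, -191.7, 286.6]
tcp_rot: [0.975, 1.57, -0.518]
ft_force: [0.2, 0.3, 8.0]
opening: 0.157
```

```bash
python3 -c "
from h import *
cmd([573.7,-191.5,288])"
```

```text
t 13.28 pos [ 574.11 -191.7   286.58] op 0.157 F [0.2 0.3 8. ]
shift [-1.42 -0.39 -0.23] rot [-0.0002  0.0007 -0.0011]
```

Emit:
jog_arm:
  deltas: [1.0,-0.2,-0.1,0,0.0007,-0.0013,0]

```text
t: 13.4
eef_pos: [574.1, -191.7, 286.3]
tcp_rot: [0.939, 1.569, -0.553]
ft_force: [0.1, 0.1, 9.1]
opening: 0.155
```

Emit:
jog_arm:
  deltas: [1.0,-0.2,-0.1,0,0.0007,-0.0013,0]

```text
t: 13.52
eef_pos: [574.1, -191.8, 286.1]
tcp_rot: [0.922, 1.569, -0.571]
ft_force: [-1.2, -0.4, 9.1]
opening: 0.154
```

```bash
python3 -c "
from h import *
cmd([573.7,-191.5,288])"
```

```text
t 13.53 pos [ 574.13 -191.78  286.07] op 0.154 F [-1.2 -0.4  9.1]
shift [-1.93 -0.4  -0.32] rot [-0.0002  0.001  -0.0014]
```

Emit:
jog_arm:
  deltas: [1.1,-0.4,-0.2,0,0.001,-0.0016,0]

```text
t: 13.65
eef_pos: [574.0, -191.7, 285.9]
tcp_rot: [0.965, 1.569, -0.527]
ft_force: [-0.7, -0.2, 10.0]
opening: 0.155
```

Emit:
jog_arm:
  deltas: [1.1,-0.3,-0.2,0,0.001,-0.0016,0]

```text
t: 13.78
eef_pos: [573.9, -191.7, 285.7]
tcp_rot: [1.018, 1.569, -0.475]
ft_force: [0.5, -1.1, 10.6]
opening: 0.155
```

```bash
python3 -c "
from h import *
cmd([573.7,-191.5,288])"
```

```text
t 13.78 pos [ 573.94 -191.7   285.74] op 0.155 F [ 0.5 -1.1 10.6]
shift [-2.26 -0.22 -0.22] rot [-0.0001  0.0011 -0.0018]
```

Emit:
jog_arm:
  deltas: [1.2,-0.2,-0.2,0,0.0011,-0.0018,0]

```text
t: 13.9
eef_pos: [574.0, -191.7, 285.6]
tcp_rot: [1.035, 1.569, -0.458]
ft_force: [-0.5, 0.2, 10.5]
opening: 0.153
```

Emit:
jog_arm:
  deltas: [1.2,-0.2,-0.2,0,0.0011,-0.0018,0]

```text
t: 14.02
eef_pos: [574.1, -191.6, 285.5]
tcp_rot: [1.054, 1.568, -0.438]
ft_force: [-0.9, -0.4, 11.3]
opening: 0.156
```

Emit:
jog_arm:
  deltas: [1.3,-0.3,-0.2,0,0.0011,-0.0018,0]

```text
t: 14.15
eef_pos: [574.1, -191.6, 285.2]
tcp_rot: [1.07, 1.568, -0.423]
ft_force: [0.2, -0.4, 9.9]
opening: 0.154
```

```bash
python3 -c "
from h import *
cmd([573.7,-191.5,288])"
```

```text
t 14.15 pos [ 574.07 -191.63  285.24] op 0.154 F [ 0.2 -0.4  9.9]
shift [-2.76 -0.35 -0.16] rot [-0.0001  0.0013 -0.0024]
```

```bash
python3 -c "
from h import *
for i in range(4):
    eyes.read_camera('side'); s=env.state(); print(s['t'],s['eef_pos'][2],s['ft_force'],s['tau'][1:3])"
```

```text
14.2 284.9558135251804 [ 0.82953496 -1.28543713  4.24818213] [-60.33052683 -19.29086745]
14.25 284.71863226955827 [1.03412572 0.20785706 5.71006897] [-59.82258439 -18.99817407]
14.3 284.6676654823154 [0.17875721 0.6378485  6.93840414] [-59.23051    -18.64471793]
14.35 284.6407924547738 [-0.57706376 -0.72561415  6.28106486] [-59.01984215 -18.52435827]
```

The spring snapped: Fz fell from about 10–11 N to 4–6 N, and there was no spike. I'll stop pressing and lift.

Emit:
jog_arm:
  deltas: [-3,0,0,0,0,0,0,-5,0,0,0,0,0,0,-8,0,0,0,0,0,0,-20,0,0,0,0,0,0,-40,0,0,0,0,0,0,-40,0,0,0,0,0,0,-25,0,0,0,0,0,0,0,0,0,0,0,0,0]

```text
t: 15.35
eef_pos: [573.4, -191.2, 429.9]
tcp_rot: [-2.127, 1.568, 2.664]
ft_force: [-0.3, 0.2, -1.2]
opening: 0.157
```

```bash
python3 -c "
from h import *
cmd([457.1,300,425])
c=grab('wrist','w12.png');cmd([457.1,300,425])
s,R=st()
for k in (239,264): print(k,proj(c,s['eef_pos']+R[:,0]*k))
i=cv2.imread('pics/w12.png')
cv2.imwrite('pics/w12z.png',cv2.resize(i[140:260,205:305],None,fx=5,fy=5,interpolation=cv2.INTER_CUBIC))
"
```

```text
t 15.35 pos [ 573.36 -191.25  429.86] op 0.157 F [-0.3  0.2 -1.2]
shift [   5.88  -77.66 -498.8 ] rot [-0.0001 -0.0016  0.0026]
t 15.4 pos [ 573.26 -191.22  428.55] op 0.152 F [ 0.1 -0.  -1.5]
shift [   5.21  -77.58 -498.75] rot [-0.0001 -0.0026  0.0044]
239 [253.57086399 208.66257992]
264 [253.54663459 199.16239388]
```

View pics/w12z.png

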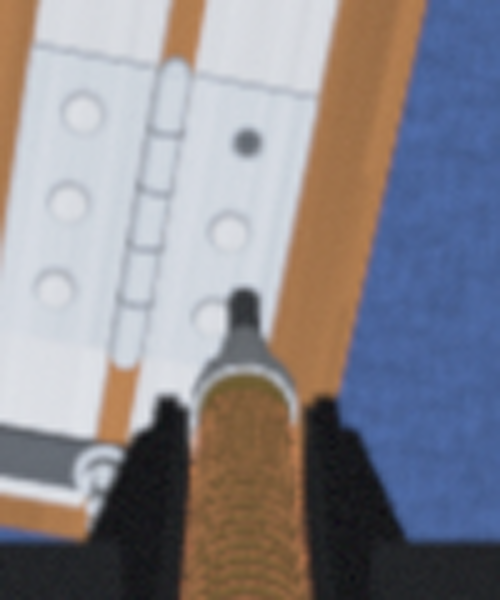

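Emit:
jog_arm:
  deltas: [0,-8.6,-55,0,0,0,0,0,-8.6,-55,0,0,0,0,0,-8.6,-55,0,0,0,0,0,-8.6,-55,0,0,0,0,0,-8.6,-55,0,0,0,0,0,-8.6,-55,0,0,0,0,0,-8.6,-55,0,0,0,0,0,-8.6,-55,0,0,0,0,0,-4,-35,0,0,0,0,0,0,0,0,0,0,0]

```text
t: 16.65
eef_pos: [459.1, 290.2, 415.4]
tcp_rot: [-1.658, 1.544, 3.13]
ft_force: [-0.9, 0.2, -1.4]
opening: 0.158
```

```bash
python3 -c "
from h import *
cmd([457.1,300,425])"
```

```text
t 16.65 pos [459.07 290.22 415.38] op 0.158 F [-0.9  0.2 -1.4]
shift [-9.56 -1.49 -9.92] rot [-0.0027 -0.0024  0.0272]
```

Emit:
jog_arm:
  deltas: [0,-1.5,-9.9,-0.0027,-0.0024,0.027,0,0,0,0,0,0,0,0,0,0,0,0,0,0,0]

```text
t: 17.02
eef_pos: [457.2, 298.9, 413.6]
tcp_rot: [-0.549, 1.569, -2.043]
ft_force: [-0.6, -0.0, -1.9]
opening: 0.159
```

```bash
python3 -c "
from h import *
cmd([457.1,300,340])"
```

```text
t 17.02 pos [457.15 298.89 413.61] op 0.159 F [-0.6 -0.  -1.9]
shift [73.61  0.11 -1.24] rot [-0.0013  0.0017  0.001 ]
```

Emit:
jog_arm:
  deltas: [0,0.1,-1.2,-0.0013,0.0017,0.001,0,35,0,0,0,0,0,0,30,0,0,0,0,0,0,0,0,0,0,0,0,0,0,0,0,0,0,0,0]

```text
t: 17.65
eef_pos: [458.4, 298.6, 349.2]
tcp_rot: [2.015, 1.567, 0.519]
ft_force: [0.2, -0.3, -1.2]
opening: 0.156
```

```bash
python3 -c "
from h import *
cmd([457.1,300,330])"
```

```text
t 17.65 pos [458.43 298.56 349.2 ] op 0.156 F [ 0.2 -0.3 -1.2]
shift [19.2  -1.28 -1.51] rot [-0.003  -0.0015 -0.0032]
```

Emit:
jog_arm:
  deltas: [9,-1.3,-1.5,-0.003,-0.0015,-0.0032,0,9,0,0,0,0,0,0,0,0,0,0,0,0,0,0,0,0,0,0,0,0]

```text
t: 18.15
eef_pos: [457.2, 300.1, 332.1]
tcp_rot: [1.961, 1.568, 0.469]
ft_force: [0.5, 0.3, -1.5]
opening: 0.152
```

```bash
cat > look2.py <<'E'
import sys
from h import *
t=sys.argv[1]; T=[float(x) for x in sys.argv[2:5]]
a=grab('scene','s%s.png'%t);b=grab('side','d%s.png'%t);c=grab('wrist','w%s.png'%t)
cmd(T)
s,R=st();P=s['eef_pos']
for k in (239,264): print(k,*[np.round(proj(q,P+R[:,0]*k),1) for q in (a,b,c)])
print('bore',*[np.round(proj(q,[457,300,50]),1) for q in (a,b,c)])
def cr(f,x,y,w,h,s): return cv2.resize(cv2.imread('pics/'+f)[y:y+h,x:x+w],None,fx=s,fy=s,interpolation=cv2.INTER_CUBIC)
cv2.imwrite('pics/z%sa.png'%t,np.hstack([cr('s%s.png'%t,295,85,45,60,8),cr('d%s.png'%t,152,125,45,60,8)]))
cv2.imwrite('pics/z%sw.png'%t,cr('w%s.png'%t,220,150,65,60,9))
E
python3 look2.py 13 457.1 300 330
```

```text
t 18.3 pos [457.15 300.11 332.17] op 0.15 F [-1.   0.4 -0.6]
shift [ 2.17 -0.07  0.11] rot [ 0.0001 -0.0012 -0.003 ]
239 [318.2 108.2] [172.4 149.2] [254.2 209.5]
264 [317.2 116.6] [173.5 158.3] [254.2 199.9]
bore [316.1 122.4] [173.9 165. ] [253.1 194.4]
```

View pics/z13a.png

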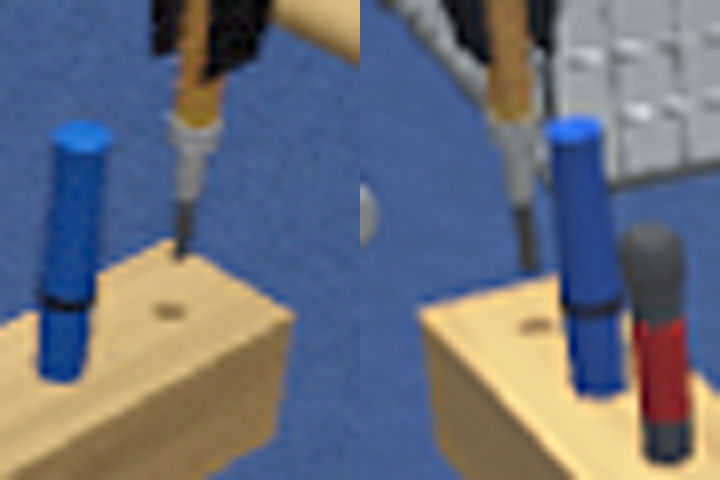

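View pics/z13w.png

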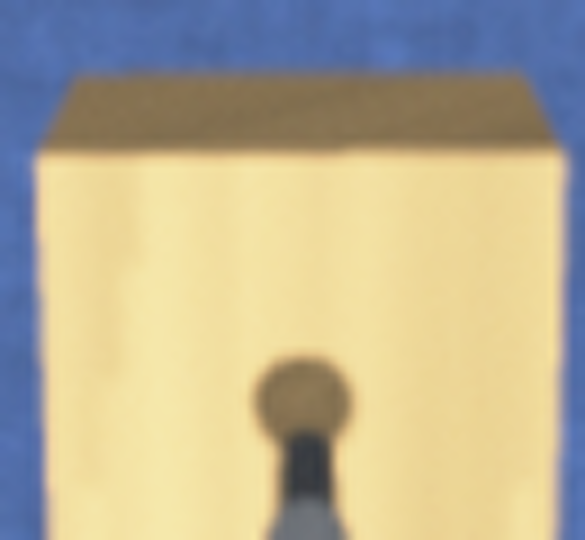

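Emit:
jog_arm:
  deltas: [2,0.3,0.1,0,-0.0012,-0.003,0,6,0,0,0,0,0,0,0,0,0,0,0,0,0]

```text
t: 18.68
eef_pos: [457.5, 300.0, 323.8]
tcp_rot: [1.725, 1.571, 0.232]
ft_force: [-0.7, -0.3, -2.1]
opening: 0.155
```

```bash
python3 look2.py 14 457.3 300 320
```

```text
t 18.82 pos [457.55 300.07 324.27] op 0.153 F [ 0.5  0.2 -1.8]
shift [ 4.27 -0.26  0.05] rot [ 0.0002 -0.0003 -0.0008]
239 [317.7 110.9] [172.8 152.1] [254.2 209.5]
264 [316.7 119.2] [173.8 161.2] [254.2 199.9]
bore [316.1 122.4] [173.9 165. ] [253.4 196.6]
```

View pics/z14a.png

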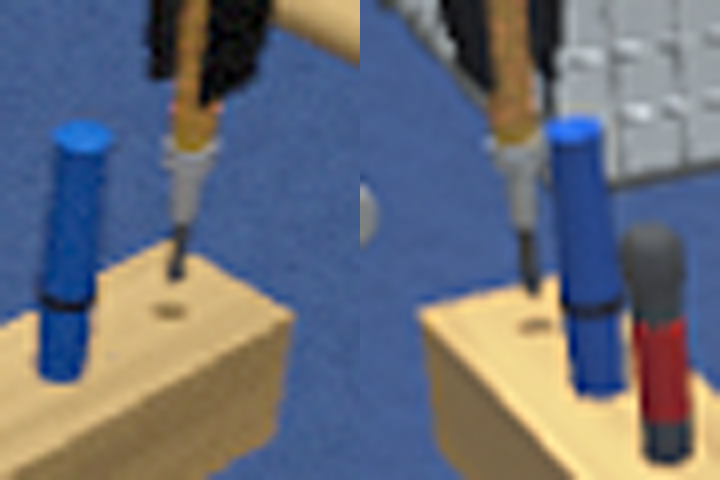

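View pics/z14w.png

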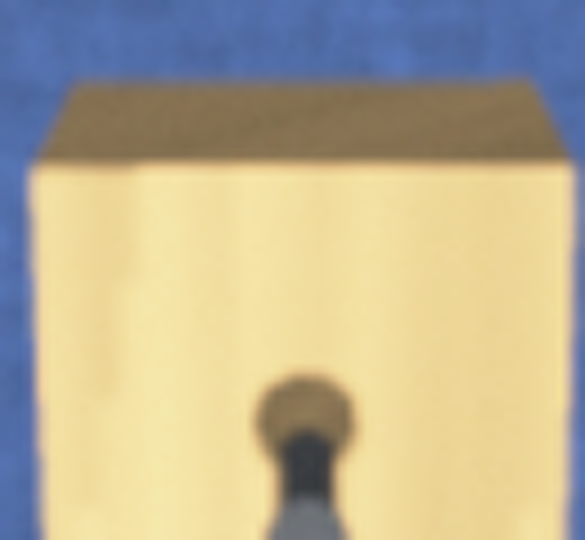

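Emit:
jog_arm:
  deltas: [5,0,0,0,-0.0003,-0.0008,0,5,0,0,0,0,0,0,4,0,0,0,0,0,0,0,0,0,0,0,0,0]

```text
t: 19.32
eef_pos: [457.6, 300.0, 309.2]
tcp_rot: [-1.461, 1.571, -2.954]
ft_force: [0.2, 0.7, -1.2]
opening: 0.154
```

```bash
python3 look2.py 15 457.3 300 300
```

```text
t 19.48 pos [457.62 300.09 309.66] op 0.153 F [ 0.1  0.7 -0.6]
shift [ 9.66 -0.33  0.07] rot [ 0.0001 -0.0003 -0.0006]
239 [317.1 115.8] [173.4 157.5] [254.3 209.5]
264 [316.1 123.9] [174.4 166.4] [254.2 199.9]
bore [316.1 122.4] [173.9 165. ] [253.4 201.6]
```

View pics/z15a.png

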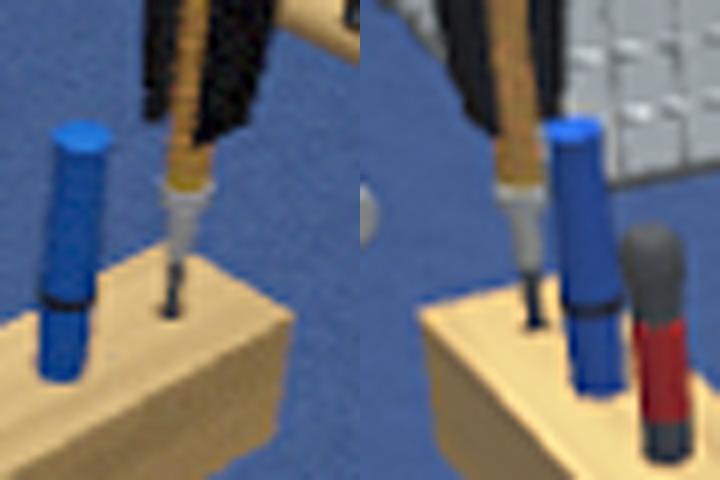

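View pics/z15w.png

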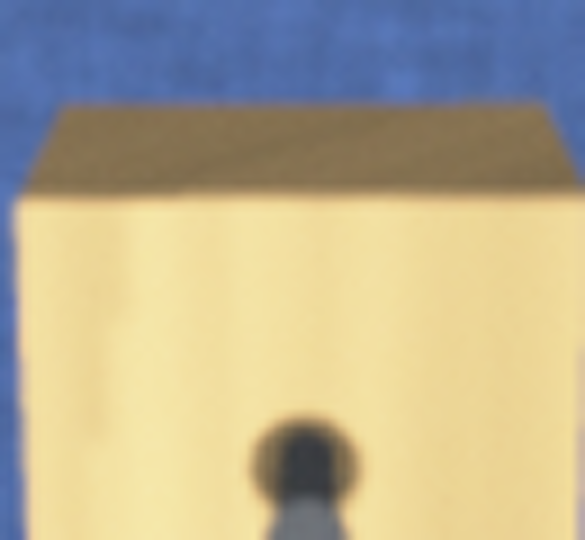

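Emit:
jog_arm:
  deltas: [5,0,0,0,-0.0003,-0.0006,0,5,0,0,0,0,0,0,5,0,0,0,0,0,0,0,0,0,0,0,0,0]

```text
t: 19.98
eef_pos: [457.6, 300.1, 293.6]
tcp_rot: [0.375, 1.571, -1.117]
ft_force: [-0.2, -0.1, -0.8]
opening: 0.157
```

```bash
python3 look2.py 16 457.3 300 285
```

```text
t 20.12 pos [457.66 300.16 294.19] op 0.153 F [-0.7  0.3 -2. ]
shift [ 9.19 -0.38  0.14] rot [ 0.0002 -0.0003 -0.0009]
239 [316.6 120.8] [174. 163.] [254.3 209.5]
264 [315.6 128.8] [175.  171.8] [254.2 199.9]
bore [316.1 122.4] [173.9 165. ] [253.2 207.6]
```

View pics/z16a.png

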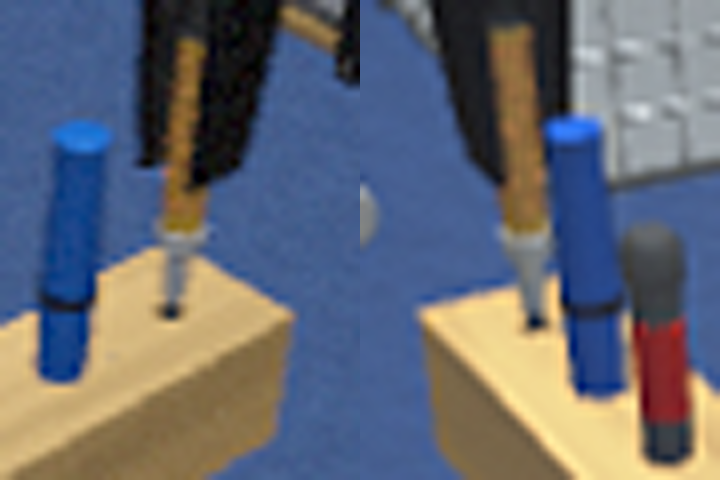

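View pics/z16w.png

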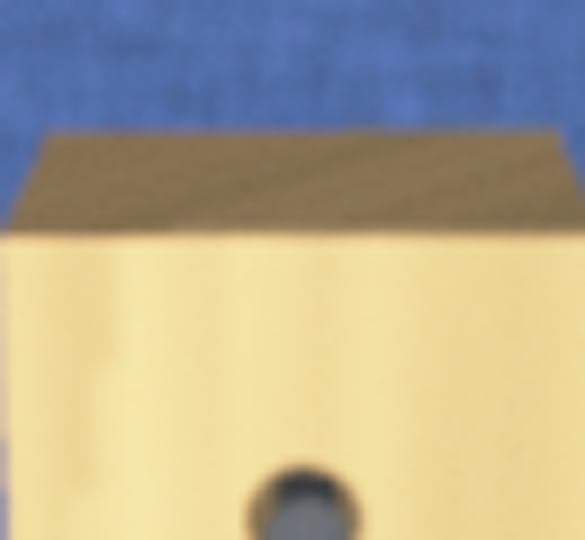

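Emit:
jog_arm:
  deltas: [3,-0.2,0,0,-0.0003,-0.0009,0,3,0,0,0,0,0,0,2,0,0,0,0,0,0]

```text
t: 20.5
eef_pos: [457.5, 300.1, 286.0]
tcp_rot: [2.042, 1.57, 0.549]
ft_force: [1.1, -0.1, -1.4]
opening: 0.154
```

Emit:
jog_arm:
  deltas: [3,0,0,0,0,0,0,3,0,0,0,0,0,0]

```text
t: 20.75
eef_pos: [457.5, 300.2, 279.6]
tcp_rot: [2.01, 1.57, 0.518]
ft_force: [0.0, 0.3, -0.8]
opening: 0.154
```

```bash
python3 -c "
from h import *
cmd([457.4,300,272])"
```

```text
t 20.75 pos [457.48 300.15 279.6 ] op 0.154 F [ 0.   0.3 -0.8]
shift [ 7.6  -0.09  0.15] rot [ 0.0002 -0.0003 -0.0006]
```

Free so far, with the nose about 9 mm into the bore.

Emit:
jog_arm:
  deltas: [3,0,0,0,0,-0.0006,0,3,0,0,0,0,0,0]

```text
t: 21.0
eef_pos: [457.5, 300.1, 273.1]
tcp_rot: [-2.633, 1.57, 2.158]
ft_force: [0.0, 0.4, -1.7]
opening: 0.155
```

Emit:
jog_arm:
  deltas: [1.5,0,0,0,0,0,0,0.7,0,0,0,0,0,0]

```text
t: 21.25
eef_pos: [457.5, 300.1, 270.6]
tcp_rot: [-1.863, 1.57, 2.927]
ft_force: [-0.3, 0.6, -1.6]
opening: 0.153
```

Emit:
jog_arm:
  deltas: [0.7,0,0,0,0,0,0]

```text
t: 21.38
eef_pos: [457.5, 300.2, 269.9]
tcp_rot: [-2.185, 1.57, 2.605]
ft_force: [-0.3, -1.6, -1.0]
opening: 0.153
```

```bash
python3 look2.py 17 457.4 300 269
```

```text
t 21.52 pos [457.5  300.13 269.9 ] op 0.156 F [-0.1  0.4 -1.1]
shift [ 0.9  -0.11  0.13] rot [ 0.0002 -0.0002  0.0004]
239 [315.5 128.5] [174.8 171.6] [254.2 209.5]
264 [314.5 136.1] [175.8 180.2] [254.2 199.9]
bore [316.1 122.4] [173.9 165. ] [253.7 218.5]
```

View pics/z17a.png

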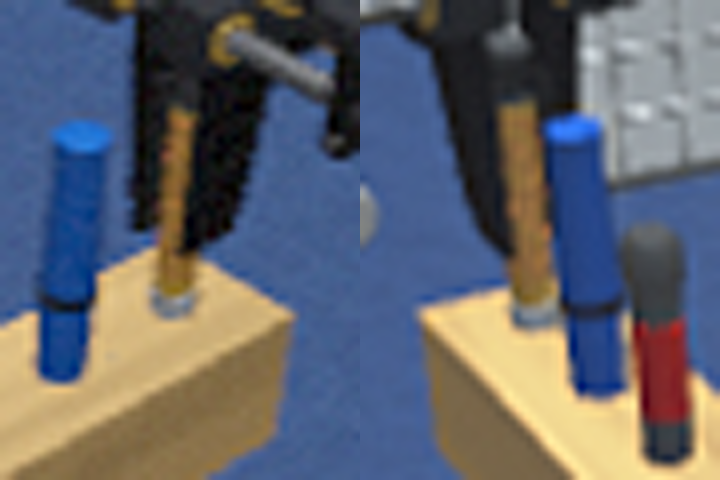

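Emit:
jog_arm:
  deltas: [0.6,0,0,0,0,0,0]

```text
t: 21.65
eef_pos: [457.5, 300.1, 269.4]
tcp_rot: [-2.603, 1.571, 2.187]
ft_force: [-0.5, 0.4, -1.1]
opening: 0.153
```

Emit:
jog_arm:
  deltas: [0.5,0,0,0,0,0,0]

```text
t: 21.78
eef_pos: [457.5, 300.2, 269.0]
tcp_rot: [2.791, 1.57, 1.299]
ft_force: [-0.5, 0.0, 3.6]
opening: 0.154
```

Emit:
jog_arm:
  deltas: [0.5,0,0,0,0,0,0]

```text
t: 21.9
eef_pos: [457.7, 300.3, 269.0]
tcp_rot: [2.211, 1.569, 0.718]
ft_force: [-0.3, -0.4, 7.3]
opening: 0.157
```

The punch is seated: the collar met the stand at TCP z = 269.0, matching the pick height of 269.07. I'll open the gripper.

Emit:
jog_arm:
  deltas: [-0.3,0,0,0,0,0,0.2,0,0,0,0,0,0,0.3,0,0,0,0,0,0,0.6,0,0,0,0,0,0,1,0,0,0,0,0,0,1,0,0,0,0,0,0,1,0,0,0,0,0,0,1,0,0,0,0,0,0,1]

```text
t: 22.9
eef_pos: [457.7, 300.2, 269.2]
tcp_rot: [2.203, 1.57, 0.711]
ft_force: [-0.0, -0.6, -0.6]
opening: 0.873
```

```bash
python3 look2.py 18 457.3 300 269
```

```text
t 23.05 pos [457.68 300.25 269.15] op 0.983 F [0.  1.3 0.4]
shift [ 0.15 -0.39  0.22] rot [ 0.0002 -0.0007 -0.001 ]
239 [315.6 128.8] [175.  171.8] [254.2 209.5]
264 [314.7 136.4] [176.  180.3] [254.1 199.9]
bore [316.1 122.4] [173.9 165. ] [253.  219.1]
```

View pics/z18a.png

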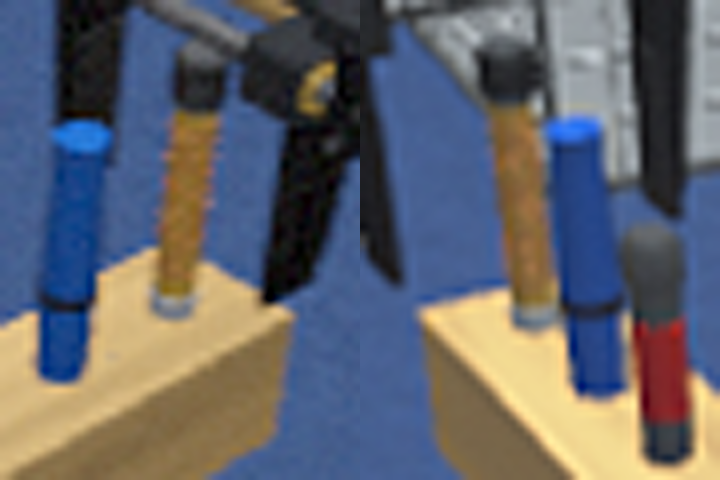

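It stands upright and the fingers are clear. Retracting straight up.

Emit:
jog_arm:
  deltas: [-10,0,0,0,0,0,1,-25,0,0,0,0,0,1,-35,0,0,0,0,0,1,-35,0,0,0,0,0,1,-20,0,0,0,0,0,1,0,0,0,0,0,0,1,0,0,0,0,0,0,1]

```text
t: 23.92
eef_pos: [457.0, 299.9, 400.7]
tcp_rot: [2.112, 1.569, 0.62]
ft_force: [-0.8, 0.5, -0.4]
opening: 1.001
```

```bash
python3 look2.py 19 457.3 300 269
```

```text
t 24.07 pos [457.17 299.93 400.29] op 0.997 F [ 0.4 -0.5 -0.5]
shift [1.3129e+02 0.0000e+00 4.0000e-02] rot [ 0.0001 -0.0008 -0.0011]
239 [321.   83.6] [169.3 122.9] [254.2 209.5]
264 [319.9  92.9] [170.5 132.8] [254.1 199.9]
bore [316.1 122.4] [173.9 165. ] [253.6 177.3]
```

View pics/z19a.png

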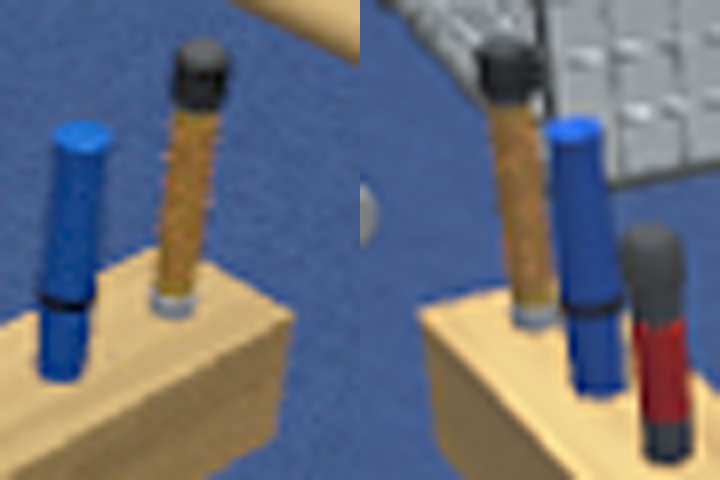

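View pics/s19.png

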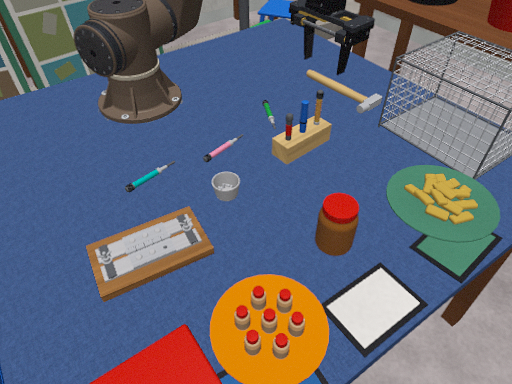

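The punch stands upright in its bore (cap at (320,92), collar at (316,123), as at the start). The gripper is clear above it and everything else is unchanged. Handing in.

```bash
python3 -c "
from h import *
print(env.job_done())"
```

```text
the job is handed in; nothing more can be done
None
```

The punch went through the open hole onto the strip, was pressed until it snapped once, and is back in its own bore, released. I handed the job in at about 24 s; no verdict is reported.

- **Press:** The point met the strip at TCP z ≈ 289 mm. Force then rose to about 11 N on the sensor, roughly 13 N at the point. The spring snapped while the arm was holding still, and the force fell to about 4–6 N. I stopped with roughly 0.8 mm left before the hard stop and saw no force spike. The tool leaned by no more than about 0.003 rad, and side forces stayed near zero.
- **Return:** The collar met the stand at TCP z = 269.0 mm, against 269.07 mm at the pick. Seating it showed about 7 N, on the collar and not on the point.
- **Last check:** The pictures show the punch upright in its bore, the gripper open above it and touching nothing, and the other things where they were.
- **Disagreements:** The cameras differed by 1–2 mm on absolute positions, so I set the point over the hole and the bore by comparing the two within each picture. The snap was read from the force alone; I could not see the mark on the strip.

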